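Fold the draining leaf over and tip the spout

ROBOT

A 7-joint arm with a two-finger parallel gripper is mounted at the origin on the work surface. World frame = base frame: x ahead of the robot, y to its left, z up, the work surface at z = 0. Lengths are in m, angles in rad, forces in N, time in s.
With the tool pointing down it reaches from about 0.425 to 0.925 m from the base axis. Payload 6.8 kg.
Tool frame: the origin (TCP) lies at the very end of the fingers, on their centre line; the grasp point (between the pads) lies 19 mm behind it; y points along the fingers, z is the direction in which the jaws open and shut, and the axes are right-handed (so a half turn about y gives the same grasp; the last joint's range is limited). The gripper opens to 85 mm and grips with 20 to 120 N. Pads are 22 mm wide; open, the fingers measure 114 mm over their backs; the gripper's body (76 mm by 85 mm) begins 54 mm behind the grasp point. The pads swing forward as they close: fully open they stand 13 mm farther back than shut.
Start: joints at [1.026, 0.477, 0.022, 1.555, -0.011, 1.109, -0.083], TCP at [0.286, -0.612, 0.231] pointing down, gripper open.
Joint ranges: [-2.96, 2.96], [-0.34, 2.1], [-1.41, 1.46], [0.24, 2.44], [-1.37, 4.51], [0.17, 1.92], [-2.96, 2.96]. Speed limits (rad/s): [2.39, 2.39, 3.14, 3.14, 3.14, 3.14, 3.14].

INTERFACE

Orientations are given as a rotation vector (axis times angle).
In Python, from bench import r gives the robot as it stands.
- The arm moves only by the tool drive_tool, never from a script. Its argument "series" is a list of rows, each a list of 7 numbers: the shift along the tool's x, y, z in mm, then the turn, a rotation vector about the tool's x, y, z in degrees, then the finger opening in mm, from 0 to 85.4. In form: [[tx, ty, tz, wx, wy, wz, grip], ...]. A call has 1 to 5 rows; each row is the pose to reach, as a shift and turn from the pose measured when the call began, along the tool's axes at that moment; what a row does not reach only later rows make up. A row lasts 1/10 s, in which the tool goes at most 50 mm and 8.59 degrees, less where a joint would pass 70% of its speed; a pose out of reach is approached as far as the arm can. A call with a gripper value outside its range is refused whole. The fingers move at their own pace and stop on an object; "squeeze" is the grip in N (left out, the last holds). Time passes only in rows, so rows that repeat a pose let the fingers close. It gives the time, the measured TCP pose, the force and the opening at its end, in the units of the state.
- r.get_obs(): the state, without advancing time (a new reading comes with each control period).
- r.grab_frame(name): name is "side" or "top" or "wrist"; returns a dict with "frame" (400x640x3 uint8, blue, green, red), "intrinsics" (3x3 intrinsics, pixels), "rvec" (rotation vector, rad) and "tvec" (3), from world to camera coordinates, as OpenCV has them. Camera axes: x right, y down, z forward; pixel columns grow to the right and rows downward; lengths in m; the calibration is good to about 2 mm. The wrist camera is an equidistant fisheye: a pixel r from the principal point sees the ray r / f radians off the axis. A picture is of the moment at which its call begins. There is no depth.
- r.hand_in(): hands the job in, once; it reports no verdict.
The state is a dict: "clock": time; "joints": joint angles; "qvel": joint speeds; "tau": joint torques, N m; "tcp_pos": TCP position; "orientation": TCP orientation; "contact_force": force on the tool from outside, world axes, zero at the start; "moment": the same for the moment, N m; "grip_width": finger opening in m.
Only numpy, scipy, OpenCV 4.12 (cv2) and the standard library are available. Lean on these libraries where they do the work, as an engineer would, in place of code of your own. Each camera call takes 0.05 s, during which the arm holds its last target.

TASK

Set the dish drainer up for the next wash: with the fingertips push its half-raised white leaf up and over its spine, steadily and without slamming or pinching it, until it lies fully flat over the other half of the tray; then press the drainer's spout all the way down towards the ledge. Only touch and push, grasp nothing, and leave the tumbler, bowl, chopstick cup and saucer where they are.

Things in the scene. Friction and masses are not known exactly. Their poses are not given: they have to be found in the camera images.
- leaf (a joint): angle (rad) of the leaf about the spine: 0 = flat over the half of the tray where it starts (the spine's +y side), 1.57 = upright, 3.14 = flat over the other half (end stop). Starts between 0.45 and 0.9. The hinge is stiff (about 0.14 N m): the leaf stays at whatever angle it is left.
- spout (a joint): angle (rad) of the spout: 0 = level (upper stop), 0.55 = tipped fully down (lower stop); starts between 0 and 0.2. It is stiff (0.08 N m, about 2 N at the pad) and stays where it is left.
- drainer: fixed blue plastic tray, 200 mm along its x, 300 mm along its y, rim 45 mm high; origin under its centre, axes as the spine's. Two posts carry the hinge rod at x = -88 and +88 mm; their tops are 62 mm above the ledge.
- spine (a point): middle of the leaf's hinge axis, 55 mm above the ledge, over the middle of the drainer. x axis along the hinge, pointing away from the robot, towards the spout; y axis to the side on which the leaf starts; z up.
- leaf_edge (a point): middle of the leaf's free edge, on its smooth face (the underside at the start; uppermost once turned over). White plastic plate 140 mm along the spine, reaching 130 mm from the spine, 4 mm thick; the smooth face lies 4 mm off the hinge axis. Axes turn with the leaf: y from spine to free edge, z out of the ribbed face.
- leaf_ribs (a point): middle of the leaf's ribbed face (uppermost at the start), 68 mm from the spine; six ribs 100 mm long and 4 mm high, set back 12 mm from the free edge. Push on the smooth face or the free edge: fingers pressing on both faces at once are a pinch.
- spout_pad (a point): the place to press on the spout: middle of its upper face, 50 mm out from the spout's hinge. Blue plastic trough 90 mm wide, 70 mm long, side walls 9 mm high, on the drainer's far side; at the lower stop the pad is about 18 mm above the ledge.
- spout_hinge (a point): middle of the spout's hinge axis, 104 mm from the drainer's middle along its x, 42 mm above the ledge; the axis runs along the drainer's y
- tumbler: bystander: glass tumbler, 68 mm wide, 105 mm high, on the ledge; origin under its centre
- bowl: bystander: steel rice bowl, 112 mm wide, 55 mm high, on the ledge; origin under its centre
- chopstick_cup: bystander: wooden cup 72 mm wide, 100 mm high, with four fixed chopsticks reaching 220 mm above the ledge; origin under its centre
- saucer: bystander: small green ceramic saucer, 90 mm wide, 16 mm high, lying in the tray on the half under the raised leaf, its foot 12 mm above the ledge; origin under its centre

How it is judged:
By the outcome, as a careful person would: the job done as asked, in the order asked, and still so for the second after the job is handed in, with the robot touching nothing.
It also fails if it takes over 51 s, if anything falls off the work surface, if the arm or the gripper's body presses on something with over 40 N, if the wrist force passes 120 N, or if a joint passes its speed limit or range.

## Working session

There is one attempt and no reset: what is moved stays moved. The work goes in short steps, Python scripts to look and compute and a tool call to move; the robot and the scene stay as the last step left them, time stands still between calls to the robot, and variables do not carry over. Pictures are saved under pics/ and viewed, and the job is handed in when it is done.

Besides the shell and the picture viewer there is one more tool, called after "Request:" in YAML: its name, and indented under it one key for each argument. drive_tool: Moves the arm, as the interface text tells. Its arguments: {"type":"object","properties":{"series":{"type":"array","items":{"type":"array","items":{"type":"number"}}},"squeeze":{"type":"number"}},"required":["series"]}

```bash
ls; mkdir -p pics
python3 - <<'E'
from bench import r
import cv2
o=r.get_obs()
for k,v in o.items(): print(k,v)
for n in ["side","top","wrist"]:
    f=r.grab_frame(n); cv2.imwrite(f"pics/{n}0.png",f["frame"]); print(n,f["intrinsics"],f["rvec"],f["tvec"])
E
```

```text
pics
clock 0.0
joints [ 1.02589591  0.47782009  0.02236471  1.5564594  -0.01156801  1.10930123
 -0.08307642]
qvel [ 1.19055631e-04 -2.31394581e-04 -1.09506765e-03  1.31345944e-03
  1.08368280e-03 -1.70863995e-04  4.88019141e-05]
tau [-9.80724035e-04 -5.96456945e+01  1.60768602e+00 -2.81200325e+01
  1.24619779e-02  9.22837498e-03 -5.65417895e-05]
tcp_pos [ 0.28528977 -0.61108557  0.23030942]
orientation [-0.43990494  1.98170137 -1.97806133]
contact_force [-0.64031196  0.54009127  0.1491647 ]
moment [-0.04114702 -0.0090922   0.07032881]
grip_width 0.0852463351420495
side [[381.83622857   0.         325.03958811]
 [  0.         381.83622857 197.02987662]
 [  0.           0.           1.        ]] [ 0.14834582 -2.82793021  1.29424489] [0.59812477 0.10163173 0.7262747 ]
top [[485.39330633   0.         324.3947897 ]
 [  0.         485.39330633 195.7885423 ]
 [  0.           0.           1.        ]] [ 2.18768117 -2.1440691   0.04872882] [-0.00438498  0.63530795  1.14471352]
wrist [[309.70691629   0.         310.54834734]
 [  0.         309.70691629 200.00571989]
 [  0.           0.           1.        ]] [-2.42388572  1.54300306  0.23887491] [-0.67455816 -0.03799356  0.37862391]
```

View pics/side0.png

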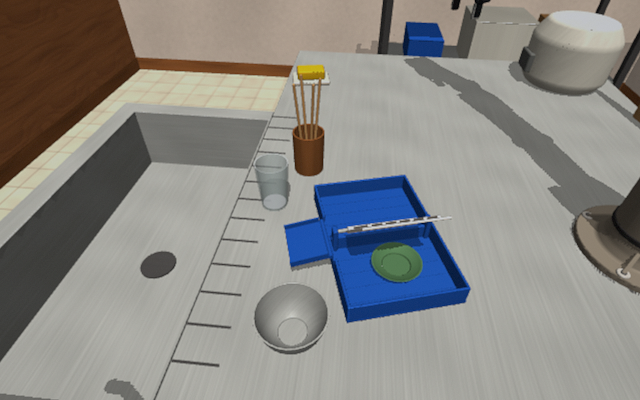

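View pics/top0.png

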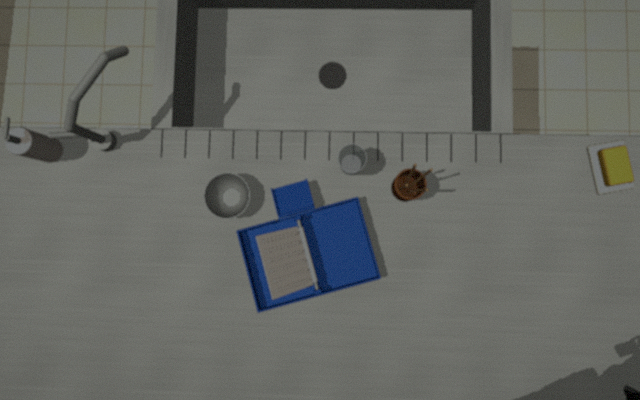

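View pics/wrist0.png

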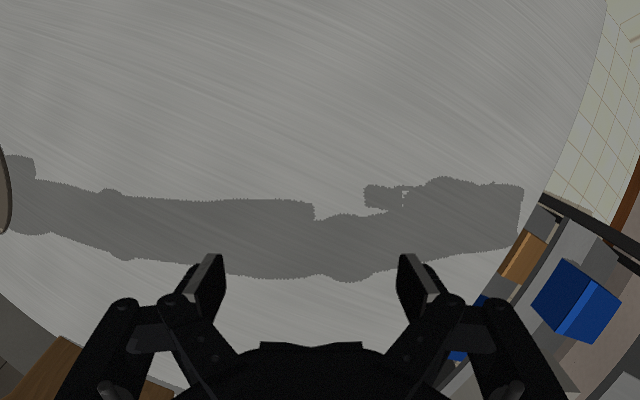

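The side view shows the drainer at (390,245) with the leaf nearly edge-on and the saucer at (397,262). The top view shows the tray around (310,255), the white leaf on its left half, the spout at (293,200), the bowl at (228,196), the tumbler at (352,160) and the cup at (409,184).

```bash
cat > h.py <<'E'
import numpy as np, cv2
from bench import r
from scipy.spatial.transform import Rotation as R
def cam(n):
    f=r.grab_frame(n); f['R']=cv2.Rodrigues(np.array(f['rvec'],float))[0]; f['t']=np.array(f['tvec'],float).ravel(); f['c']=-f['R'].T@f['t']; return f
def ray(f,uv):
    K=f['intrinsics']; d=np.linalg.inv(K)@np.array([uv[0],uv[1],1.]); d=f['R'].T@d; return d/np.linalg.norm(d)
def onz(f,uv,z):
    d=ray(f,uv); return f['c']+d*(z-f['c'][2])/d[2]
def proj(f,p):
    q=f['R']@np.array(p)+f['t']; q=f['intrinsics']@q; return q[:2]/q[2]
E
python3 - <<'E'
from h import *
f=cam('top'); im=f['frame']; hsv=cv2.cvtColor(im,cv2.COLOR_BGR2HSV)
print(f['c'])
roi=np.zeros(im.shape[:2],np.uint8); roi[170:320,230:390]=1
m=cv2.inRange(hsv,(105,120,40),(130,255,255))*roi
cs,_=cv2.findContours(m,cv2.RETR_EXTERNAL,cv2.CHAIN_APPROX_NONE)
c=max(cs,key=cv2.contourArea); print(cv2.contourArea(c)); ap=cv2.approxPolyDP(c,3,True)[:,0]
for p in ap: print(p,onz(f,p,0.045).round(4))
w=cv2.inRange(hsv,(0,0,110),(180,60,255))*roi
# white leaf
hull=cv2.convexHull(c); hm=np.zeros_like(roi); cv2.fillConvexPoly(hm,hull,1); hm=cv2.erode(hm,np.ones((5,5)))
w=((hsv[...,1]<110)&(hm>0)).astype(np.uint8)*255
cs,_=cv2.findContours(w,cv2.RETR_EXTERNAL,cv2.CHAIN_APPROX_NONE)
for k in cs:
    if cv2.contourArea(k)>30: print('leaf',cv2.contourArea(k),cv2.approxPolyDP(k,3,True)[:,0].tolist())
crop=im[120:330,190:440]; cv2.imwrite('pics/topcrop.png',cv2.resize(crop,None,fx=3,fy=2.8,interpolation=cv2.INTER_CUBIC))
s=cam('side'); cv2.imwrite('pics/sidecrop.png',cv2.resize(s['frame'][160:330,260:480],None,fx=3.5,fy=3.5,interpolation=cv2.INTER_CUBIC)); print(s['c'])
E
```

```text
[ 0.54493555 -0.03070044  1.19000302]
11475.5
[357 198] [ 0.6299 -0.0694  0.045 ]
[315 209] [0.602  0.0293 0.045 ]
[306 180] [0.6705 0.0523 0.045 ]
[272 190] [0.6451 0.1326 0.045 ]
[279 219] [0.5766 0.114  0.045 ]
[237 232] [0.5438 0.2128 0.045 ]
[258 311] [0.3611 0.157  0.045 ]
[379 277] [ 0.4465 -0.1235  0.045 ]
leaf 3109.0 [[300, 220], [296, 226], [255, 236], [272, 299], [313, 284], [318, 288]]
leaf 441.0 [[272, 194], [244, 228], [278, 218]]
leaf 459.0 [[308, 183], [315, 208], [350, 198]]
[0.55553461 0.53999664 0.54345387]
```

View pics/topcrop.png

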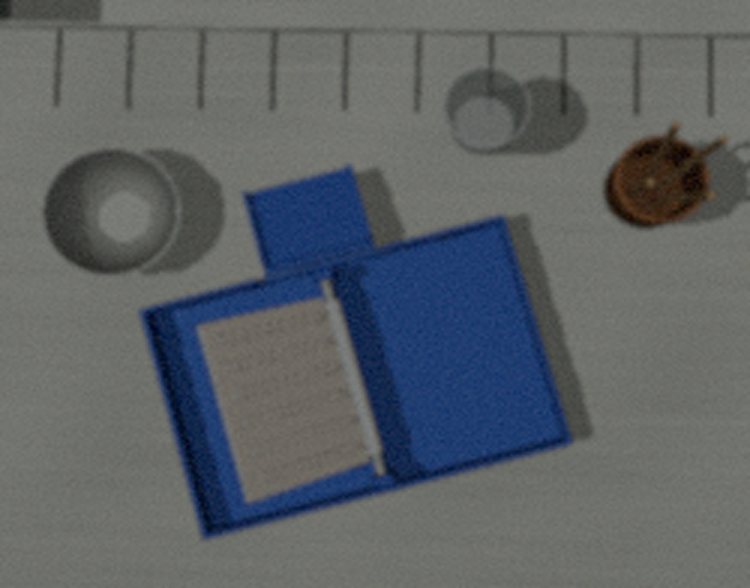

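View pics/sidecrop.png

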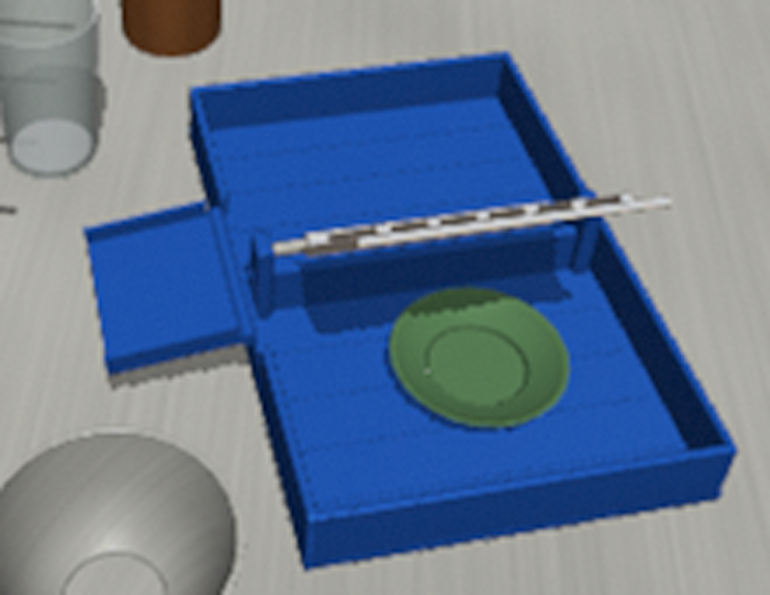

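```bash
cat >> h.py <<'E'
YAW=np.deg2rad(16.9); O=np.array([0.4953,0.0443,0.0])
ex=np.array([np.cos(YAW),np.sin(YAW),0]); ey=np.array([-ex[1],ex[0],0]); D=np.array([ex,ey,[0,0,1.]])
def toD(p): return D@(np.array(p)-O)
def toW(q): return O+D.T@np.array(q)
def state():
    o=r.get_obs(); Rt=R.from_rotvec(o['orientation']).as_matrix()
    print('t',round(o['clock'],2),'D mm',(toD(o['tcp_pos'])*1000).round(1),'F(D)',(D@np.array(o['contact_force'])).round(1),'grip',round(o['grip_width']*1000,1))
    print('tool axes in D:',(D@Rt).T.round(3).tolist())
    return o,Rt
E
python3 - <<'E'
from h import *
f=cam('top'); s=cam('side')
print('side proj spine',proj(s,toW([0,0,.055])),'top',proj(f,toW([0,0,.055])))
# leaf angle from top: intersect ray of each free-edge corner with arc: y=.130cos,z=.055+.13sin
for uv in [(255,236),(272,299)]:
    best=min(np.linspace(.3,1.2,901),key=lambda t:abs((toD(onz(f,uv,.055+.13*np.sin(t)))[1]-.13*np.cos(t))))
    print(uv,best,toD(onz(f,uv,.055+.13*np.sin(best))).round(4))
for t in (.5,.6,.7,.8,.9):
    print(t,[proj(s,toW([x,.13*np.cos(t),.055+.13*np.sin(t)])).round(0) for x in(-.07,.07)],[proj(s,toW([x,0,.055])).round(0) for x in(-.07,.07)])
for a in (0,.1,.2): print('spout',a,[proj(s,toW([.104+.07*np.cos(a),y,.042-.07*np.sin(a)])).round(0) for y in(-.045,.045)],[proj(f,toW([.104+.07*np.cos(a),y,.042-.07*np.sin(a)])).round(1) for y in(-.045,.045)])
print('bowl',toD(onz(f,(228,196),.055)),'tum',toD(onz(f,(352,160),.0)),'cup',toD(onz(f,(409,184),.1)))
print('bowl side',toD(onz(s,(291,312),.055)),'cup side',toD(onz(s,(309,172),0)),'tum side',toD(onz(s,(273,205),0)))
state()
E
```

```text
side proj spine [381.38720976 225.69817518] top [307.28368506 254.43302223]
(255, 236) 0.7969999999999999 [0.0703 0.0909 0.148 ]
(272, 299) 0.8009999999999999 [-0.0684  0.0905  0.1483]
0.5 [array([454., 243.]), array([364., 257.])] [array([418., 221.]), array([344., 231.])]
0.6 [array([453., 235.]), array([363., 248.])] [array([418., 221.]), array([344., 231.])]
0.7 [array([453., 227.]), array([362., 239.])] [array([418., 221.]), array([344., 231.])]
0.8 [array([451., 218.]), array([361., 230.])] [array([418., 221.]), array([344., 231.])]
0.9 [array([450., 209.]), array([360., 221.])] [array([418., 221.]), array([344., 231.])]
spout 0 [array([283., 226.]), array([289., 264.])] [array([306.3, 178.3]), array([270. , 188.6])]
spout 0.1 [array([283., 228.]), array([289., 266.])] [array([306.6, 178.8]), array([270.5, 189. ])]
spout 0.2 [array([284., 231.]), array([290., 269.])] [array([306.9, 179.5]), array([271. , 189.7])]
bowl [0.18254755 0.14394858 0.055     ] tum [ 0.1923406  -0.16439128  0.        ] cup [ 0.09092537 -0.26579397  0.1       ]
bowl side [0.18287785 0.1450412  0.055     ] cup side [ 0.09097735 -0.25305559  0.        ] tum side [ 0.18496423 -0.15248405  0.        ]
t 0.35 D mm [-391.4 -566.5  231.1] F(D) [-0.5  0.6 -0.2] grip 85.6
tool axes in D: [[-0.99, -0.141, 0.0], [-0.0, 0.0, -1.0], [0.141, -0.99, -0.0]]
```

```bash
cat >> h.py <<'E'
def plan(pts, toolx):
    """pts in D mm; toolx sign: tool x = sign*ey. prints shifts in current tool frame and turn"""
    o,Rt=state()
    X=toolx*ey; Y=np.array([0,0,-1.]); Z=np.cross(X,Y); Rg=np.array([X,Y,Z]).T
    rv=R.from_matrix(Rt.T@Rg).as_rotvec(degrees=True)
    for q in pts:
        d=Rt.T@(toW(np.array(q)/1000)-np.array(o['tcp_pos']))*1000
        print(q,'shift',d.round(1),'turn',rv.round(1))
E
python3 - <<'E'
from h import *
w=cam('wrist'); o=r.get_obs(); Rt=R.from_rotvec(o['orientation']).as_matrix()
print('cam in tool',Rt.T@(w['c']-o['tcp_pos']))
for s in (1,-1): plan([[-60,-250,260],[0,130,230],[0,125,120]],s)
E
```

```text
cam in tool [-7.82577940e-02 -1.41735066e-01 -9.43835788e-05]
t 0.4 D mm [-391.4 -566.6  231.2] F(D) [-0.  -0.6  0.1] grip 85.6
tool axes in D: [[-0.99, -0.141, 0.0], [-0.0, 0.0, -1.0], [0.141, -0.99, -0.0]]
[-60, -250, 260] shift [-372.8  -28.8 -266.6] turn [ 0.  98.1  0. ]
[0, 130, 230] shift [-485.9    1.3 -634.3] turn [ 0.  98.1  0. ]
[0, 125, 120] shift [-485.2  111.3 -629.3] turn [ 0.  98.1  0. ]
t 0.4 D mm [-391.4 -566.6  231.2] F(D) [-0.  -0.6  0.1] grip 85.6
tool axes in D: [[-0.99, -0.141, 0.0], [-0.0, 0.0, -1.0], [0.141, -0.99, -0.0]]
[-60, -250, 260] shift [-372.8  -28.8 -266.6] turn [  0.  -81.9  -0. ]
[0, 130, 230] shift [-485.9    1.3 -634.3] turn [  0.  -81.9  -0. ]
[0, 125, 120] shift [-485.2  111.3 -629.3] turn [  0.  -81.9  -0. ]
```

Request:
drive_tool:
  series:
    - [-35,-3,-25,0,-8,0,0]
    - [-75,-6,-53,0,-16,0,0]
    - [-112,-9,-80,0,-24,0,0]
    - [-150,-12,-107,0,-32,0,0]
    - [-190,-15,-135,0,-40,0,0]
  squeeze: 20

```text
clock: 0.9
tcp_pos: [0.401, -0.4075, 0.2466]
orientation: [-0.974, 1.519, -1.52]
contact_force: [-0.2, -0.8, -0.0]
grip_width: 0.0127
```

```bash
python3 -c "
from h import *
plan([[-60,-250,260],[0,130,230]],-1)"
```

```text
t 0.9 D mm [-221.5 -404.9  246.6] F(D) [-0.4 -0.7 -0. ] grip 12.7
tool axes in D: [[-0.664, -0.748, 0.0], [-0.0, -0.0, -1.0], [0.748, -0.664, 0.0]]
[-60, -250, 260] shift [-223.1  -13.5   18. ] turn [ -0.  -41.6   0. ]
[0, 130, 230] shift [-547.1   16.3 -189.3] turn [ -0.  -41.6   0. ]
```

Request:
drive_tool:
  series:
    - [-45,-3,4,0,-8,0,0]
    - [-90,-6,8,0,-16,0,0]
    - [-135,-9,12,0,-24,0,0]
    - [-180,-12,16,0,-32,0,0]
    - [-223,-14,18,0,-41,0,0]

```text
clock: 1.4
tcp_pos: [0.5115, -0.2106, 0.2611]
orientation: [-1.33, 0.997, -0.999]
contact_force: [-0.1, -0.6, 0.6]
grip_width: 0.0002
```

```bash
python3 -c "
from h import *
plan([[-60,-250,260],[0,130,230]],-1)"
```

```text
t 1.4 D mm [ -58.6 -248.6  261.1] F(D) [-0.2 -0.5  0.6] grip 0.2
tool axes in D: [[-0.011, -1.0, 0.001], [0.001, -0.001, -1.0], [1.0, -0.011, 0.001]]
[-60, -250, 260] shift [ 1.4  1.1 -1.4] turn [-0.  -0.6  0.1]
[0, 130, 230] shift [-379.3   30.7   54.4] turn [-0.  -0.6  0.1]
```

Request:
drive_tool:
  series:
    - [-48,0,8,0,-0.6,0,0]
    - [-96,0,16,0,-0.6,0,0]
    - [-144,0,24,0,-0.6,0,0]
    - [-192,0,32,0,-0.6,0,0]
    - [-240,0,40,0,-0.6,0,0]

```text
clock: 1.9
tcp_pos: [0.4822, 0.0327, 0.2612]
orientation: [-1.334, 0.988, -0.992]
contact_force: [0.4, -0.0, -0.2]
grip_width: -0.0003
```

Request:
drive_tool:
  series:
    - [-46,6,5,0,0,0,0]
    - [-92,12,10,0,0,0,0]
    - [-138,25,14,0,0,0,0]
    - [-140,60,14,0,0,0,0]
    - [-140,100,14,0,0,0,0]

```text
clock: 2.4
tcp_pos: [0.4559, 0.1732, 0.1614]
orientation: [-1.331, 0.983, -0.991]
contact_force: [1.2, -0.9, -1.2]
grip_width: 0.0002
```

```bash
python3 -c "
from h import *
f=cam('side');cv2.imwrite('pics/s1.png',f['frame'])
plan([[0,125,120]],-1)"
```

```text
t 2.45 D mm [ -4.9 132.7 154.7] F(D) [-1.5 -1.2 -5.1] grip -0.3
tool axes in D: [[0.001, -1.0, 0.002], [-0.005, -0.002, -1.0], [1.0, 0.001, -0.005]]
[0, 125, 120] shift [ 7.6 34.7  5.1] turn [0.3 0.  0.1]
```

View pics/s1.png

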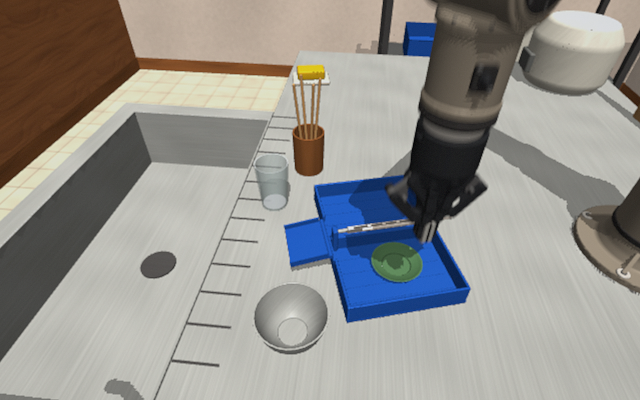

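The closed fingers (tip near (432,240)) stand on the near side of the leaf, clear of it and of the saucer.

Request:
drive_tool:
  series:
    - [4,15,5,0,0,0,0]
    - [10,30,5,0,0,0,0]
    - [13,38,5,0,0,0,0]
    - [17,39,5,0,0,0,0]
    - [20,39,5,0,0,0,0]

```text
clock: 2.95
tcp_pos: [0.4629, 0.1518, 0.1164]
orientation: [-1.34, 0.991, -0.989]
contact_force: [0.3, -0.3, -0.5]
grip_width: 0.0004
```

```bash
python3 -c "
from h import *
plan([[0,101,116]],-1)"
```

```text
t 2.95 D mm [  0.3 112.3 116.4] F(D) [ 0.2 -0.4 -0.5] grip 0.4
tool axes in D: [[0.0, -1.0, 0.002], [-0.005, -0.002, -1.0], [1.0, 0.0, -0.005]]
[0, 101, 116] shift [11.3  0.5 -0.3] turn [0.3 0.  0.1]
```

Request:
drive_tool:
  series:
    - [4,0,0,0.3,0,0,0]
    - [8,0,0,0.3,0,0,0]
    - [13,-4,0,0.3,0,0,0]
    - [18,-8,0,0.3,0,0,0]
    - [23,-11,0,0.3,0,0,0]

```text
clock: 3.45
tcp_pos: [0.4696, 0.1304, 0.1283]
orientation: [-1.334, 0.987, -0.99]
contact_force: [-2.3, 3.9, 2.8]
grip_width: 0.0002
```

```bash
python3 -c "
from h import *
f=cam('side');cv2.imwrite('pics/s2.png',f['frame'])
plan([[0,62,143]],-1)"
```

```text
t 3.5 D mm [  0.8  88.9 128.6] F(D) [-1.1  2.8  2.8] grip 0.1
tool axes in D: [[-0.0, -1.0, 0.002], [0.002, -0.002, -1.0], [1.0, -0.0, 0.002]]
[0, 62, 143] shift [ 26.9 -14.3  -0.7] turn [-0.1 -0.   0.1]
```

View pics/s2.png

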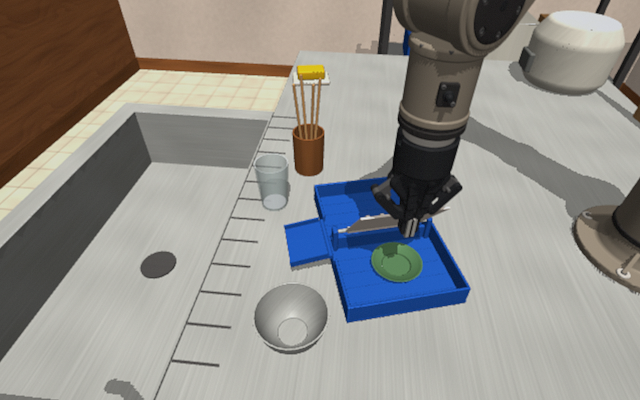

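The leaf is rising with the fingers against its smooth side (underside visible left of (405,225)).

Request:
drive_tool:
  series:
    - [5,-3,0,0,0,0,0]
    - [10,-6,0,0,0,0,0]
    - [15,-9,0,0,0,0,0]
    - [21,-12,0,0,0,0,0]
    - [27,-14,0,0,0,0,0]

```text
clock: 4.0
tcp_pos: [0.4785, 0.1031, 0.143]
orientation: [-1.334, 0.987, -0.992]
contact_force: [-0.6, 2.4, 2.4]
grip_width: -0.0001
```

```bash
python3 -c "
from h import *
plan([[0,37,151]],-1)"
```

```text
t 4.0 D mm [  1.   61.2 143. ] F(D) [0.1 2.5 2.4] grip -0.1
tool axes in D: [[-0.0, -1.0, 0.002], [0.002, -0.002, -1.0], [1.0, -0.0, 0.002]]
[0, 37, 151] shift [24.2 -7.9 -1. ] turn [-0.1 -0.   0.1]
```

Request:
drive_tool:
  series:
    - [5,-2,0,0,0,0,0]
    - [10,-4,0,0,0,0,0]
    - [15,-6,0,0,0,0,0]
    - [20,-7,-1,0,0,0,0]
    - [25,-8,-1,0,0,0,0]

```text
clock: 4.5
tcp_pos: [0.4849, 0.0785, 0.1511]
orientation: [-1.334, 0.987, -0.992]
contact_force: [0.3, 1.3, 0.4]
grip_width: -0.0001
```

Request:
drive_tool:
  series:
    - [5,-1,0,0,0,0,0]
    - [10,-2,0,0,0,0,0]
    - [15,-2,0,0,0,0,0]
    - [20,-2,0,0,0,0,0]
    - [25,-2,0,0,0,0,0]

```text
clock: 5.0
tcp_pos: [0.4922, 0.0542, 0.1532]
orientation: [-1.334, 0.987, -0.992]
contact_force: [-0.6, 1.2, 1.4]
grip_width: 0.0
```

```bash
python3 -c "
from h import *
f=cam('side');cv2.imwrite('pics/s3.png',f['frame'])
plan([[0,-7,151]],-1)"
```

```text
t 5.05 D mm [-1.000e-01  9.400e+00  1.532e+02] F(D) [-0.1  0.7  1. ] grip 0.0
tool axes in D: [[-0.001, -1.0, 0.002], [0.002, -0.002, -1.0], [1.0, -0.001, 0.002]]
[0, -7, 151] shift [16.4  2.2  0.2] turn [-0.1 -0.1  0.1]
```

View pics/s3.png

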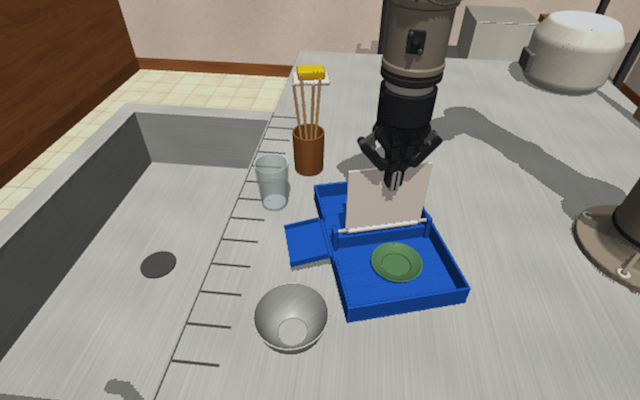

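The leaf is about upright, smooth face towards the camera, fingertips at (396,185) on it.

Request:
drive_tool:
  series:
    - [5,0,0,0,0,0,0]
    - [10,1,0,0,0,0,0]
    - [15,2,0,0,0,0,0]
    - [20,3,0,0,0,0,0]
    - [25,4,0,0,0,0,0]

```text
clock: 5.55
tcp_pos: [0.4998, 0.0289, 0.1491]
orientation: [-1.334, 0.988, -0.993]
contact_force: [0.6, 1.5, -0.6]
grip_width: 0.0001
```

Request:
drive_tool:
  series:
    - [5,2,0,0,0,0,0]
    - [10,4,0,0,0,0,0]
    - [15,6,0,0,0,0,0]
    - [20,9,0,0,0,0,0]
    - [25,12,0,0,0,0,0]

```text
clock: 6.05
tcp_pos: [0.5072, 0.0044, 0.1369]
orientation: [-1.334, 0.988, -0.993]
contact_force: [-1.3, -0.0, 1.7]
grip_width: 0.0001
```

```bash
python3 -c "
from h import *
f=cam('side');cv2.imwrite('pics/s4.png',f['frame'])
plan([[0,-58,124]],-1)"
```

```text
t 6.1 D mm [ -0.5 -42.6 136.4] F(D) [ 0.1 -0.6 -0.9] grip -0.0
tool axes in D: [[-0.003, -1.0, 0.003], [0.001, -0.003, -1.0], [1.0, -0.003, 0.001]]
[0, -58, 124] shift [15.4 12.4  0.5] turn [-0.1 -0.2  0.2]
```

View pics/s4.png

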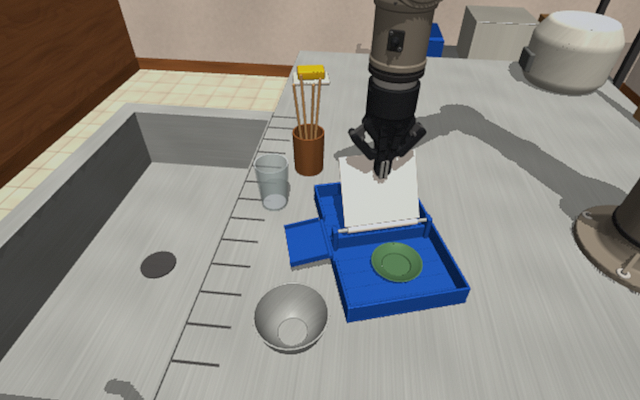

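The leaf is past upright, leaning to −y, with the fingertips (382,172) still on the smooth face. I'll follow the arc down.

Request:
drive_tool:
  series:
    - [4,3,0,0,0,0,0]
    - [8,6,0,0,0,0,0]
    - [12,9,0,0,0,0,0]
    - [16,13,0,0,0,0,0]
    - [19,17,0,0,0,0,0]

```text
clock: 6.6
tcp_pos: [0.5128, -0.0154, 0.1191]
orientation: [-1.334, 0.989, -0.994]
contact_force: [0.9, 0.2, 0.3]
grip_width: 0.0001
```

Request:
drive_tool:
  series:
    - [3,4,0,0,0,0,0]
    - [6,8,0,0,0,0,0]
    - [9,13,0,0,0,0,0]
    - [12,18,0,0,0,0,0]
    - [14,22,0,0,0,0,0]

```text
clock: 7.1
tcp_pos: [0.5169, -0.0292, 0.0966]
orientation: [-1.334, 0.989, -0.994]
contact_force: [0.3, -0.7, 1.1]
grip_width: 0.0
```

```bash
python3 -c "
from h import *
f=cam('side');cv2.imwrite('pics/s5.png',f['frame'])
plan([[0,-85,73],[0,-87,59]],-1)"
```

```text
t 7.15 D mm [ -1.1 -76.7  96.1] F(D) [-0.5 -0.5  0.1] grip 0.2
tool axes in D: [[-0.003, -1.0, 0.003], [0.0, -0.003, -1.0], [1.0, -0.003, 0.0]]
[0, -85, 73] shift [ 8.2 23.1  1.1] turn [-0.  -0.2  0.2]
[0, -87, 59] shift [10.2 37.1  1.1] turn [-0.  -0.2  0.2]
```

View pics/s5.png

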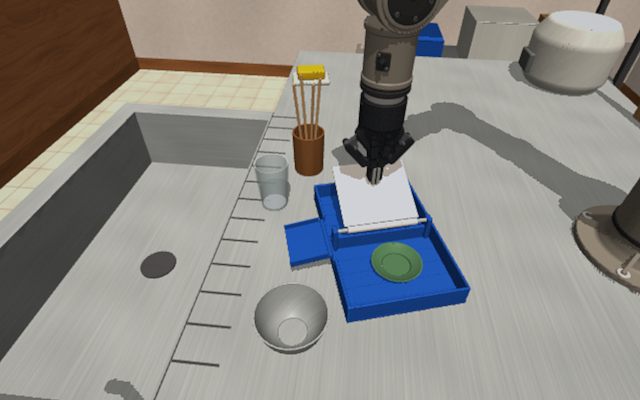

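The leaf is nearly down, fingertips at (375,178).

Request:
drive_tool:
  series:
    - [2,4,0,0,0,0,0]
    - [4,9,0,0,0,0,0]
    - [6,14,0,0,0,0,0]
    - [7,19,0,0,0,0,0]
    - [8,24,0,0,0,0,0]

```text
clock: 7.65
tcp_pos: [0.519, -0.0375, 0.0717]
orientation: [-1.335, 0.99, -0.994]
contact_force: [-0.1, 0.1, 0.4]
grip_width: -0.0003
```

Request:
drive_tool:
  series:
    - [0,3,0,0,0,0,0]
    - [1,6,0,0,0,0,0]
    - [1,9,0,0,0,0,0]
    - [2,11,0,0,0,0,0]
    - [2,12,0,0,0,0,0]

```text
clock: 8.15
tcp_pos: [0.5195, -0.0394, 0.0595]
orientation: [-1.335, 0.99, -0.994]
contact_force: [0.1, 0.3, 0.8]
grip_width: 0.0
```

```bash
python3 -c "
from h import *
plan([[0,-87,59]],-1)"
```

```text
t 8.15 D mm [ -1.2 -87.1  59.5] F(D) [0.2 0.3 0.8] grip 0.0
tool axes in D: [[-0.004, -1.0, 0.003], [0.0, -0.003, -1.0], [1.0, -0.004, 0.0]]
[0, -87, 59] shift [-0.2  0.5  1.2] turn [-0.  -0.2  0.2]
```

Request:
drive_tool:
  series:
    - [0,0.5,0,0,0,0,0]
    - [0,1,0,0,0,0,0]
    - [0,1.5,0,0,0,0,0]
    - [0,1.5,0,0,0,0,0]
    - [0,1.5,0,0,0,0,0]

```text
clock: 8.65
tcp_pos: [0.5195, -0.0395, 0.0589]
orientation: [-1.335, 0.99, -0.995]
contact_force: [-4.2, -0.7, 10.5]
grip_width: -0.0002
```

Request:
drive_tool:
  series:
    - [0,0.5,0,0,0,0,0]
    - [0,1,0,0,0,0,0]
    - [0,1.5,0,0,0,0,0]
    - [0,1.5,0,0,0,0,0]
    - [0,1.5,0,0,0,0,0]

```text
clock: 9.15
tcp_pos: [0.5196, -0.0395, 0.0589]
orientation: [-1.336, 0.989, -0.996]
contact_force: [-5.6, -0.3, 17.3]
grip_width: -0.0001
```

The leaf is firmly on its stop: z 58.9 mm against 59 expected, at 17 N. Lifting off and checking.

Request:
drive_tool:
  series:
    - [0,-5,0,0,0,0,0]
    - [0,-25,0,0,0,0,0]
    - [0,-60,0,0,0,0,0]
    - [0,-100,0,0,0,0,0]
    - [0,-110,0,0,0,0,0]

```text
clock: 9.65
tcp_pos: [0.5219, -0.0386, 0.1729]
orientation: [-1.332, 0.984, -0.999]
contact_force: [-0.3, 0.4, -0.4]
grip_width: 0.0001
```

```bash
python3 -c "
from h import *
f=cam('side');cv2.imwrite('pics/s6.png',cv2.resize(f['frame'][130:330,240:480],None,fx=3,fy=3))
g=cam('wrist');cv2.imwrite('pics/w6.png',g['frame'])
for t in (3.0,3.14): print(t,[proj(f,toW([x,.13*np.cos(t)+.004*np.sin(t),.055+.13*np.sin(t)-.004*np.cos(t)])).round(1) for x in(-.07,.07)])
plan([[157,0,170],[157,0,60]],-1)"
```

```text
3.0 [array([396.3, 169.7]), array([329.2, 177.2])]
3.14 [array([394.8, 176.2]), array([328.9, 183.7])]
t 9.75 D mm [ 1.000e-01 -8.710e+01  1.706e+02] F(D) [ 0.5 -0.4 -0.5] grip 0.3
tool axes in D: [[-0.004, -1.0, 0.006], [0.004, -0.006, -1.0], [1.0, -0.004, 0.004]]
[157, 0, 170] shift [-87.8   0.6 156.6] turn [-0.2 -0.2  0.4]
[157, 0, 60] shift [-88.5 110.6 156.2] turn [-0.2 -0.2  0.4]
```

View pics/s6.png

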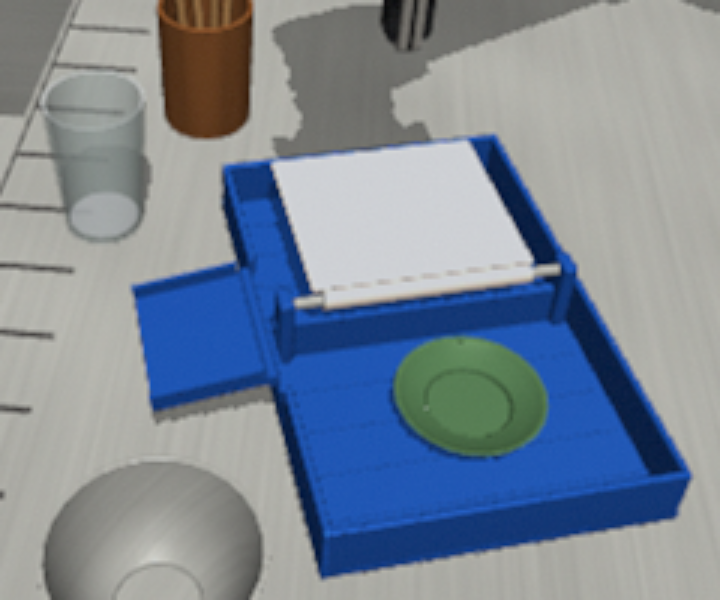

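View pics/w6.png

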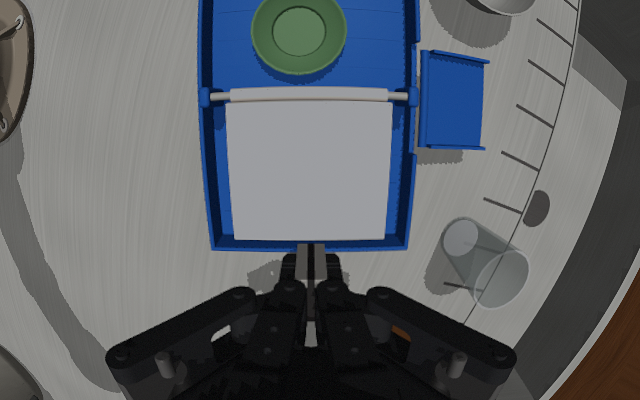

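The leaf is flat: its free-edge corners are at about (397,177) and (332,185), matching the projected 3.14 rad position. Saucer, bowl, tumbler and cup are unmoved. Next, the spout.

Request:
drive_tool:
  series:
    - [-22,0,40,0,0,0,0]
    - [-44,0,80,0,0,0,0]
    - [-66,0,120,0,0,0,0]
    - [-88,5,157,0,0,0,0]
    - [-88,40,157,0,0,0,0]

```text
clock: 10.25
tcp_pos: [0.6506, 0.0979, 0.1321]
orientation: [-1.326, 0.978, -0.995]
contact_force: [-0.1, 0.1, 0.3]
grip_width: -0.0001
```

```bash
python3 -c "
from h import *
plan([[157,0,60],[157,0,50]],-1)"
```

```text
t 10.25 D mm [164.2   6.1 132.1] F(D) [-0.   0.1  0.3] grip -0.1
tool axes in D: [[0.002, -1.0, 0.003], [0.013, -0.003, -1.0], [1.0, 0.002, 0.013]]
[157, 0, 60] shift [ 5.9 72.  -8.1] turn [-0.7  0.1  0.2]
[157, 0, 50] shift [ 5.9 82.  -8.3] turn [-0.7  0.1  0.2]
```

Request:
drive_tool:
  series:
    - [2,20,-4,-0.7,0,0,0]
    - [6,45,-8,-0.7,0,0,0]
    - [6,65,-8,-0.7,0,0,0]
    - [6,72,-8,-0.7,0,0,0]
    - [6,75,-8,-0.7,0,0,0]

```text
clock: 10.75
tcp_pos: [0.6444, 0.089, 0.0554]
orientation: [-1.339, 0.988, -0.989]
contact_force: [0.1, -0.3, -0.0]
grip_width: 0.0001
```

```bash
python3 -c "
from h import *
f=cam('side');cv2.imwrite('pics/s7.png',cv2.resize(f['frame'][130:330,240:480],None,fx=3,fy=3))
plan([[157,0,40],[157,0,15]],-1)"
```

```text
t 10.8 D mm [156.3  -0.4  56. ] F(D) [-0.8  0.2 -0.4] grip 0.1
tool axes in D: [[0.001, -1.0, 0.003], [-0.001, -0.003, -1.0], [1.0, 0.001, -0.001]]
[157, 0, 40] shift [-0.4 16.   0.7] turn [0.1 0.1 0.1]
[157, 0, 15] shift [-0.5 41.   0.7] turn [0.1 0.1 0.1]
```

View pics/s7.png

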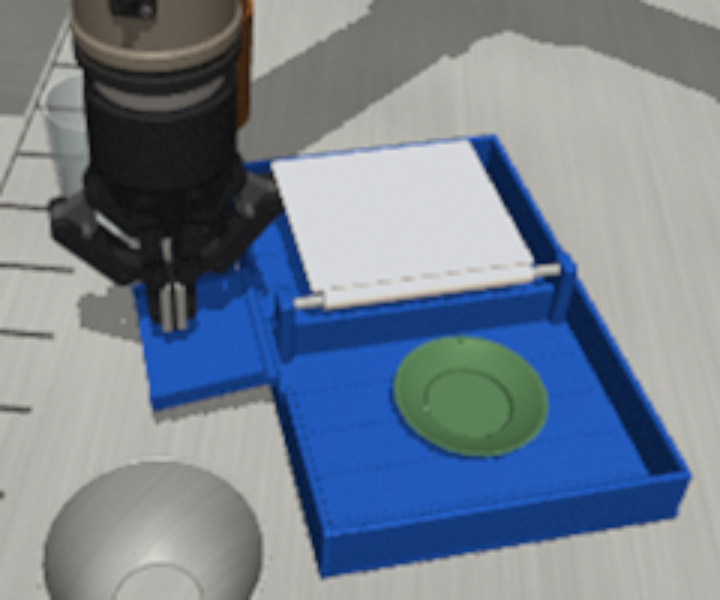

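The fingertips at crop (175,325) are above the middle of the spout. Pressing down.

Request:
drive_tool:
  series:
    - [0,3,0,0,0,0,0]
    - [0,6,0,0,0,0,0]
    - [0,9,0,0,0,0,0]
    - [0,12,0,0,0,0,0]
    - [0,14,0,0,0,0,0]

```text
clock: 11.3
tcp_pos: [0.645, 0.0893, 0.0419]
orientation: [-1.338, 0.987, -0.99]
contact_force: [-0.2, 0.1, -0.9]
grip_width: -0.0
```

Request:
drive_tool:
  series:
    - [0,2,0,0,0,0,0]
    - [0,4,0,0,0,0,0]
    - [0,6,0,0,0,0,0]
    - [0,8,0,0,0,0,0]
    - [0,10,0,0,0,0,0]

```text
clock: 11.8
tcp_pos: [0.645, 0.0893, 0.0318]
orientation: [-1.338, 0.987, -0.99]
contact_force: [-1.1, 0.5, 1.3]
grip_width: -0.0002
```

Request:
drive_tool:
  series:
    - [0,2,0,0,0,0,0]
    - [0,4,0,0,0,0,0]
    - [0,6,0,0,0,0,0]
    - [0,8,0,0,0,0,0]
    - [0,9,0,0,0,0,0]

```text
clock: 12.3
tcp_pos: [0.6449, 0.0893, 0.0226]
orientation: [-1.338, 0.987, -0.99]
contact_force: [0.1, 0.1, 1.6]
grip_width: 0.0001
```

Request:
drive_tool:
  series:
    - [0,1,0,0,0,0,0]
    - [0,2,0,0,0,0,0]
    - [0,3,0,0,0,0,0]
    - [0,3,0,0,0,0,0]
    - [0,3,0,0,0,0,0]

```text
clock: 12.8
tcp_pos: [0.6449, 0.0893, 0.0195]
orientation: [-1.338, 0.987, -0.99]
contact_force: [-0.2, 0.9, -0.1]
grip_width: 0.0003
```

```bash
python3 -c "
from h import *
f=cam('side');cv2.imwrite('pics/s8.png',cv2.resize(f['frame'][130:330,240:480],None,fx=3,fy=3))
state()"
```

```text
t 12.85 D mm [156.2  -0.4  19.5] F(D) [-0.2 -0.5  0.2] grip -0.2
tool axes in D: [[0.002, -1.0, 0.003], [-0.001, -0.003, -1.0], [1.0, 0.002, -0.001]]
```

View pics/s8.png

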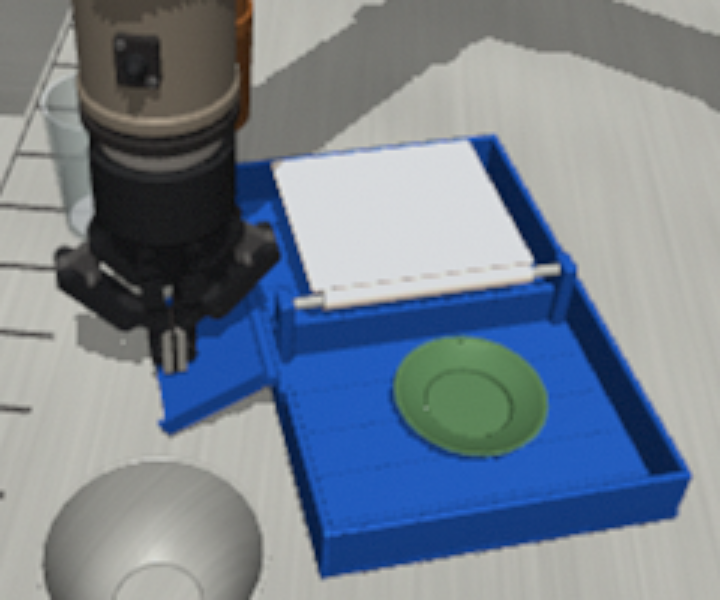

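The spout's outer end is well down (crop (165,430)), but there is no stop force yet. I'll press on in small steps.

Request:
drive_tool:
  series:
    - [0,1,0,0,0,0,0]
    - [0,2,0,0,0,0,0]
    - [0,3,0,0,0,0,0]
    - [0,3,0,0,0,0,0]
    - [0,3,0,0,0,0,0]

```text
clock: 13.35
tcp_pos: [0.6451, 0.0893, 0.0166]
orientation: [-1.338, 0.987, -0.99]
contact_force: [-0.6, 0.5, 2.2]
grip_width: -0.0001
```

Request:
drive_tool:
  series:
    - [0,1,0,0,0,0,0]
    - [0,2,0,0,0,0,0]
    - [0,2,0,0,0,0,0]
    - [0,2,0,0,0,0,0]

```text
clock: 13.75
tcp_pos: [0.646, 0.0896, 0.0156]
orientation: [-1.336, 0.986, -0.991]
contact_force: [-1.2, -0.1, 7.0]
grip_width: -0.0002
```

Request:
drive_tool:
  series:
    - [0,1,0,0,0,0,0]
    - [0,2,0,0,0,0,0]
    - [0,2,0,0,0,0,0]
    - [0,2,0,0,0,0,0]

```text
clock: 14.15
tcp_pos: [0.6471, 0.09, 0.0149]
orientation: [-1.334, 0.984, -0.992]
contact_force: [-1.4, 0.3, 9.0]
grip_width: -0.0001
```

The tip now slides along a slope of about 0.6 = tan 0.55 with the force at 9 N, so the spout is at its stop. Lifting off.

Request:
drive_tool:
  series:
    - [0,-4,0,0,0,0,0]
    - [0,-20,0,0,0,0,0]
    - [0,-60,0,0,0,0,0]
    - [0,-105,0,0,0,0,0]
    - [0,-150,0,0,0,0,0]

```text
clock: 14.65
tcp_pos: [0.6459, 0.0903, 0.1669]
orientation: [-1.335, 0.985, -0.991]
contact_force: [0.3, -0.3, -0.3]
grip_width: 0.0005
```

Request:
drive_tool:
  series:
    - [0,-20,-30,0,0,0,0]
    - [0,-30,-75,0,0,0,0]
    - [0,-30,-120,0,0,0,0]
    - [0,-30,-130,0,0,0,0]
    - [0,-30,-130,0,0,0,0]

```text
clock: 15.15
tcp_pos: [0.5202, 0.0514, 0.1974]
orientation: [-1.336, 0.984, -0.992]
contact_force: [1.1, 0.4, -0.2]
grip_width: 0.0
```

```bash
python3 -c "
from h import *
f=cam('side');cv2.imwrite('pics/s9.png',cv2.resize(f['frame'][130:330,240:480],None,fx=3,fy=3))
a=.55
for a in(.45,.55): print([(proj(f,toW([.104+.07*np.cos(a),y,.042-.07*np.sin(a)]))-[240,130])*3 for y in(-.045,.045)])
state()"
```

```text
[array([142.08705909, 320.00443229]), array([161.24888896, 432.87641554])]
[array([147.82241624, 325.94074142]), array([167.4293349 , 438.63556959])]
t 15.2 D mm [ 27.7  -0.2 197.5] F(D) [0.8 0.6 0.6] grip -0.1
tool axes in D: [[0.001, -1.0, 0.004], [0.004, -0.004, -1.0], [1.0, 0.001, 0.004]]
```

View pics/s9.png

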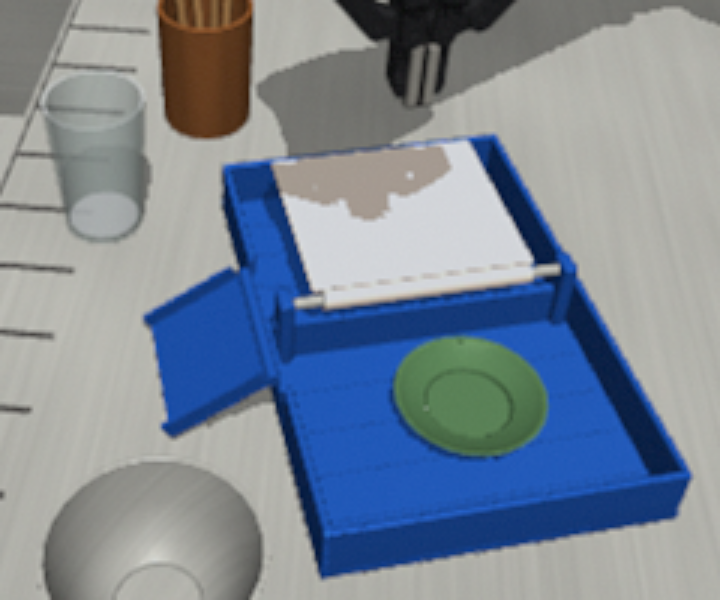

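The leaf is flat. The spout's outer corner, at crop (171,436), matches the projected 0.55 rad position (167,439), and the bystanders have not moved. Handing in.

Request:
drive_tool:
  series:
    - [0,0,0,0,0,0,0]
    - [0,0,0,0,0,0,0]

```text
clock: 15.4
tcp_pos: [0.5232, 0.0528, 0.1977]
orientation: [-1.333, 0.983, -0.992]
contact_force: [-0.3, -0.7, -0.2]
grip_width: -0.0001
```

```bash
python3 -c "
from h import *
state(); print(r.hand_in())"
```

```text
t 15.4 D mm [2.920e+01 1.000e-01 1.977e+02] F(D) [-0.5 -0.6 -0.2] grip -0.1
tool axes in D: [[0.002, -1.0, 0.003], [0.005, -0.003, -1.0], [1.0, 0.002, 0.005]]
the job is handed in; nothing more can be done
None
```

I pushed the leaf over its spine until it lay flat, then pressed the spout down to its lower stop, and handed the job in at 15.4 s (limit 51 s).

- **Leaf:** I pushed it with closed fingertips on the smooth face only, at about 0.4–0.5 rad/s, from about 0.80 rad to its end stop. At the stop I pressed with up to 17 N and the tip stood at 58.9 mm, against 59 mm expected. The free-edge corners in the side view match 3.14 rad to within about 3 px.
- **Spout:** I pressed it until the force rose to 9 N and the tip began sliding along a slope of about 0.6, which is tan 0.55. Its outer corner in the last side view is within about 2 camera pixels of the 0.55 rad position.
- **Others:** The tumbler, bowl, chopstick cup and saucer look unmoved in the last side view. The arm was clear of everything at hand-in, with the measured force near zero.
- **One reading that disagreed:** Before the spout reached its stop, one force reading was near zero, so I pressed on until the stop was clear. No other check failed.

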